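# Key the drive shaft and fit its timing pulley

### The job

Fit the timing pulley to the small gear drive: take the loose key from the kit block and drop it down into the slot of the upright shaft until it stands on the slot's floor, then slide the pulley on, plain boss uppermost, with its keyway over the key, and press it gently down past the stiff rubber seal ring until it is fully home on the shaft's shoulder, and let go. How far the shaft is turned is not known beforehand, so find the slot by feel or by sight; push the key and the pulley with no more than about 25 newtons, and leave the other things on the bench where they are.

Things in the scene. Friction and masses are not known exactly. Their poses are not given: they have to be found in the camera images.
- drive: Gear drive fixed to the bench: grey block 92x92x38 mm on a 112x108 mm foot, a finned motor lying beside it along its +x (to x = 143 mm, z up to 63 mm). Origin on the bench, in the axis of the upright shaft; z up. On the block a steel shoulder, 60 mm diameter, top at z = 60; from it rises the shaft, 30 mm diameter, end at z = 90. Shaft braked: it does not turn (3 N m). All steel, rigid.
- shaft_end (a point): Shaft axis at the shaft's end, fixed to the drive (axes the drive's, so they do not show the shaft's angle). One slot, 11.5 mm wide (mouth chamfered 1 to 1.5 mm), runs from here down the side of the shaft; it is cut from 8.25 mm off the axis outwards and points along the drive's +y turned by an unmeasured angle, within 0.6 rad either way about z. Rim chamfer 1.5 mm.
- slot_floor (a point): Shaft axis at the height of the slot's floor, z = 38 mm on the drive. Below the shoulder's top the slot is a closed pocket, 22 mm deep, from 8.25 to 21.75 mm off the axis (outer wall flared 2.5 mm over the top 3 mm). Home, the key stands upright in it, its own axis about 15 mm off the shaft's axis, its 12 mm side radial, its origin at this height, its top 3 mm below the shaft's end.
- seat (a point): Shaft axis at the shoulder's top, z = 60 mm on the drive, where the pulley's lower face rests when home. Round it lies a black rubber seal ring (45 mm inside, 56 mm outside diameter), standing 5 to 6 mm above the shoulder; under the pulley it slides stiffly (about 6 N, more than the pulley weighs) down into the shoulder until flush and stays there.
- kit_block: Grey plastic block 64x84x24 mm, fixed to the bench, with a pocket in the middle of its top (13.5x11.5 mm, 18 mm deep, floor at 6 mm) in which the key stands, and an empty round hole on either side. Origin: centre of its underside.
- key: Loose plain steel parallel key, 12 mm (its x) by 10 mm (its y) by 49 mm (its z), 46 g, ends chamfered 1.2 mm, the same after half a turn about z. Stands upright in the kit block, its top 31 mm above the block. Origin: centre of its lower end.
- pulley: Loose aluminium timing pulley, 0.18 to 0.35 kg, flat on the bench: toothed part with flanges 65 mm diameter, z = 0 to 22 mm, under a plain boss 52 mm diameter, z = 22 to 38 (take it there). Through bore 32 mm; one keyway 11.5 mm wide, out to 22.75 mm off the axis, along its +x. Lower end flared over 2.5 mm (bore 2.5, keyway 1.5 mm a side). Origin: axis, lower face.
- dish: White round dish with screws, 75 mm diameter, 15 mm high; bystander.
- heatsink: Finned heat sink 40x40x18 mm; bystander.
- usb_stick: Memory stick 17x52x8 mm; bystander.
- bottle: White bottle with a pump top, 60 mm diameter, 122 mm high; bystander.
- wick: Small wick spool, 38 mm diameter, 12 mm high; bystander.
- fan: Small black fan 40x40x10 mm; bystander.
There are look-alikes about, which are no part of the job. What is meant by the pulley is not orange, and is the larger of those in its own colour.

How it is judged:
By the outcome, as a careful person would: the job done as asked, in the order asked, and still so for the second after the job is handed in, with the robot touching nothing.
It also fails if it takes over 70 s, if anything falls off the work surface, if the arm or the gripper's body presses on something with over 40 N, if the wrist force passes 120 N, or if a joint passes its speed limit or range.

### The arm

A 6-joint arm with a two-finger parallel gripper is mounted at the origin on a cart in front of the work surface, level with it; the furniture and walls round the work are solid. World frame = base frame: x ahead of the robot, y to its left, z up, the work surface at z = 0. Lengths are in m, angles in degrees, forces in N, time in s.
With the tool pointing down it reaches from about 0.375 to 0.9 m from the base axis. Payload 3.1 kg.
Tool frame: the origin (TCP) lies at the very end of the fingers, on their centre line; the grasp point (between the pads) lies 19 mm behind it; z points along the fingers, y is the line along which they close (so a half turn about z gives the same grasp; the last joint's range is limited). The gripper opens to 87 mm and grips with 3 to 60 N. Pads are 19 mm wide; open, the fingers measure 117 mm over their backs; the gripper's body (75 mm by 190 mm) begins 51 mm behind the grasp point.
Start: joints at [53.256, 30.224, 82.088, -0, 67.689, -10.227], TCP at [0.279, 0.559, 0.223] pointing down, gripper open.
Joint ranges: [-176.69, 176.69], [-43.24, 126.21], [12.49, 139.97], [-82, 262], [0, 151.66], [-163.58, 163.58]. Speed limits (degrees/s): [159.86, 159.86, 180, 180, 180, 180].

### API

Orientations are given as a 3x3 rotation matrix whose columns are the frame's x, y, z axes.
In Python, from rig import bot, imaging gives the robot as it stands.
- The arm moves only by the tool drive_tool, never from a script. Its argument "deltas" is text: rows parted by semicolons, each of 5 numbers parted by spaces: the finger opening in mm, from 0 to 87, then the shift along the world's x, y, z in mm, then the turn about the world's z in rad. In form: jaw dx dy dz twist; .... A call has 1 to 12 rows; each row is the pose to reach, as a shift and turn from the pose commanded when the call began; what a row does not reach only later rows make up. A row lasts 1/10 s, in which the tool goes at most 50 mm and 8.59 degrees, less where a joint would pass 70% of its speed; a pose out of reach is approached as far as the arm can. A call with a gripper value outside its range is refused whole. The fingers move at their own pace and stop on an object; the grip force is fixed at half the most. Time passes only in rows, so rows that repeat a pose let the fingers close. It gives the time, the measured TCP pose, the force, the opening and the grip force at its end, in the units of the state.
- bot.read_state(): the state, without advancing time (a new reading comes with each control period).
- imaging.capture(name): name is "side" or "top"; returns the picture (400x640x3 uint8, red, green, blue); there is no depth.
- imaging.camera_model(name): a dict with "fx", "fy", "cx", "cy" (pixels), "T" (4x4, takes a point from camera to world coordinates). Camera axes: x right, y down, z forward; pixel columns grow to the right and rows downward; lengths in m; the calibration is good to about 2 mm. A picture is of the moment at which its call begins. camera_model takes no time and is no camera call.
- bot.hand_in(): hands the job in; it is judged then, once.
The state is a dict: "time_s": time; "joint_positions": joint angles; "qvel": joint speeds; "tau": joint torques, N m; "position": TCP position; "tcp_rot": TCP orientation; "force": force on the tool from outside, world axes, zero at the start; "moment": the same for the moment, N m; "opening": opening from 0.0 (shut) to 1.0 (fully open); "grasp_force": force on a finger pad.
Only numpy, scipy, OpenCV 4.12 (cv2) and the standard library are available. Lean on these libraries where they do the work, as an engineer would, in place of code of your own. Each camera call takes 0.05 s, during which the arm holds its last target. There are 200 camera calls.

## Working session

There is one attempt and no reset: what is moved stays moved. The work goes in short steps, Python scripts to look and compute and a tool call to move; the robot and the scene stay as the last step left them, time stands still between calls to the robot, and variables do not carry over. Pictures are saved under pics/ and viewed, at most 10 in all, crops included, and the job is handed in when it is done.

Besides the shell and the picture viewer there is one more tool, called after "Request:" by a JSON object that holds its "method" and its "body". drive_tool: Moves the arm, as the interface text tells. Its arguments: {"type":"object","properties":{"deltas":{"type":"string"}},"required":["deltas"]}

```bash
mkdir -p pics; ls; python3 - <<'E'
from rig import bot, imaging
import cv2, numpy as np
s=bot.read_state(); print(s['time_s'],s['position'],s['tcp_rot'],s['opening'],s['force'])
for n in ('top','side'):
    im=imaging.capture(n); cv2.imwrite(f'pics/{n}0.png',im[:,:,::-1]); m=imaging.camera_model(n); print(n,m['fx'],m['fy'],m['cx'],m['cy']); print(np.round(m['T'],4))
E
```

```text
pics
0.0 [0.27853617 0.55867185 0.22156985] [[-8.94831809e-01  4.46401570e-01 -1.29289584e-03]
 [ 4.46403279e-01  8.94830204e-01 -1.73748485e-03]
 [ 3.81306279e-04 -2.13190965e-03 -9.99997655e-01]] 1.0021787517518599 [ 0.68151019 -0.29727049  0.19988796]
top 365.20719126451905 365.20719126451905 318.5377087479613 198.79974743715763
[[ 0.0108 -0.9979  0.0641  0.4878]
 [-0.9999 -0.0099  0.0138 -0.1001]
 [-0.0131 -0.0643 -0.9978  1.1148]
 [ 0.      0.      0.      1.    ]]
side 412.0780344948279 412.0780344948279 318.8010708799794 204.79844558064826
[[ 0.9547 -0.1361  0.2646  0.2738]
 [-0.2974 -0.4103  0.8621 -0.9758]
 [-0.0088 -0.9017 -0.4322  0.5204]
 [ 0.      0.      0.      1.    ]]
```

View pics/top0.png

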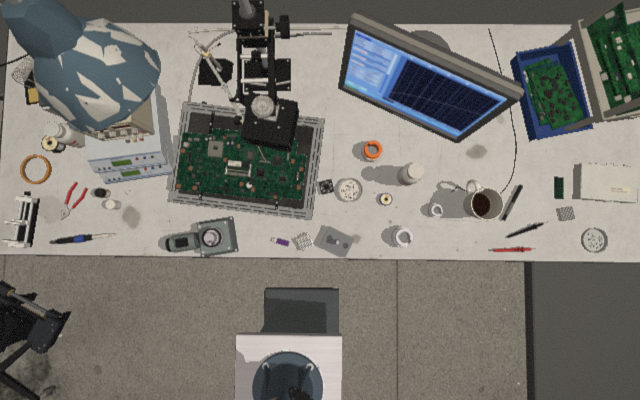

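View pics/side0.png

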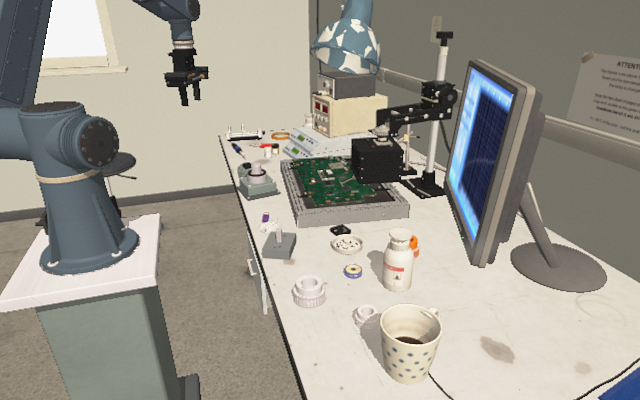

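The top view shows the drive near (211,238), the kit block (336,240), the pulley (403,237), and look-alikes at (436,210) and the orange one (373,150). I'll make enlarged crops next.

```bash
python3 - <<'E'
import cv2, numpy as np
t=cv2.imread('pics/top0.png'); s=cv2.imread('pics/side0.png')
def c(im,x,y,w,h,k):
    o=cv2.resize(im[y:y+h,x:x+w],None,fx=k,fy=k,interpolation=cv2.INTER_CUBIC)
    for i in range(0,w,10): cv2.line(o,(i*k,0),(i*k,6),(0,0,255),1); cv2.putText(o,str(x+i),(i*k,16),0,.33,(0,0,255))
    for i in range(0,h,10): cv2.line(o,(0,i*k),(6,i*k),(0,0,255),1); cv2.putText(o,str(y+i),(8,i*k+4),0,.33,(0,0,255))
    return o
# 3 top, 3 side; each 260x290
a=[c(t,185,210,52,58,5),c(t,312,213,52,58,5),c(t,380,210,52,58,5)]
b=[c(s,232,150,52,58,5),c(s,255,210,52,58,5),c(s,285,262,52,58,5)]
cv2.imwrite('pics/m0.png',np.vstack([np.hstack(a),np.hstack(b)]))
E
```

```text
(no output)
```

View pics/m0.png

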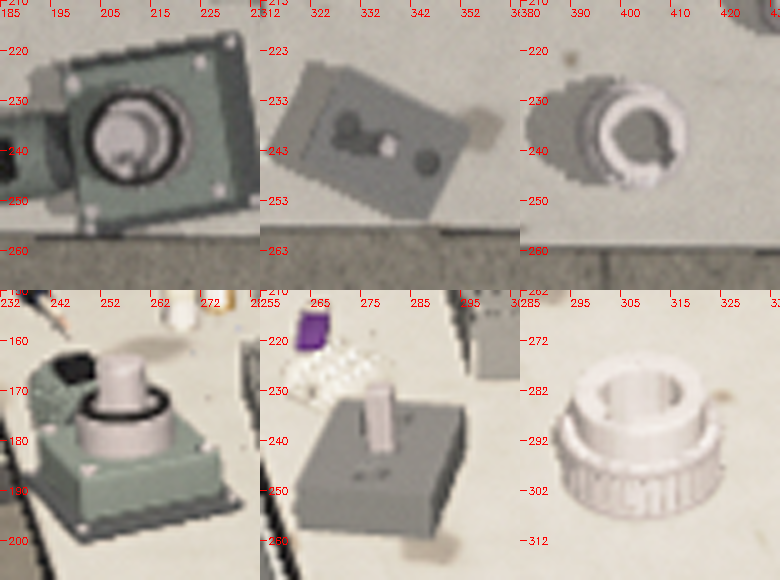

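```bash
cat > h.py <<'E'
from rig import bot, imaging
import cv2, numpy as np
M={n:imaging.camera_model(n) for n in('top','side')}
def proj(n,P):
    m=M[n]; Ti=np.linalg.inv(m['T']); p=np.atleast_2d(P)@Ti[:3,:3].T+Ti[:3,3]
    return np.c_[m['fx']*p[:,0]/p[:,2]+m['cx'],m['fy']*p[:,1]/p[:,2]+m['cy']]
def ray(n,u,v,z):
    m=M[n]; d=m['T'][:3,:3]@[(u-m['cx'])/m['fx'],(v-m['cy'])/m['fy'],1]; o=m['T'][:3,3]
    return (o+d*(z-o[2])/d[2])
def crop(im,x,y,w,h,k,lines=(),step=5):
    o=cv2.resize(im[y:y+h,x:x+w],None,fx=k,fy=k,interpolation=cv2.INTER_CUBIC)
    for i in range(0,w,step): cv2.putText(o,str(x+i),(int((i+.5)*k),12),0,.33,(0,0,255)); cv2.line(o,(int((i+.5)*k),0),(int((i+.5)*k),4),(0,0,255))
    for i in range(0,h,step): cv2.putText(o,str(y+i),(5,int((i+.5)*k)+4),0,.33,(0,0,255)); cv2.line(o,(0,int((i+.5)*k)),(4,int((i+.5)*k)),(0,0,255))
    for L,c in lines: cv2.polylines(o,[np.int32(np.round((np.array(L)-[x-.5,y-.5])*k))],False,c,1,cv2.LINE_AA)
    return o
def circ(x,y,z,r,n=40):
    a=np.linspace(0,2*np.pi,n); return np.c_[x+r*np.cos(a),y+r*np.sin(a),0*a+z]
def xf(pts,x,y,yaw):
    c,s=np.cos(yaw),np.sin(yaw); p=np.atleast_2d(np.array(pts,float)); return np.c_[x+c*p[:,0]-s*p[:,1],y+s*p[:,0]+c*p[:,1],p[:,2]]
E
python3 - <<'E'
from h import *
print('drive ring top',ray('top',211.1,236.5,.0655),'shaft',ray('top',209,237,.09))
print('kit key top',ray('top',389.6-0+ (0)-52,242,.055), 'mid holes',ray('top',312+38.6-13.2,213+28.8+0-.5,.024))
print('kit holes',ray('top',312+(345-260)/5-.5,213+125/5-.5,.024),ray('top',312+(427-260)/5-.5,213+163/5-.5,.024))
print('pulley',ray('top',380+(643-520)/5-.5,210+135/5-.5,.038))
print('side: shaft',ray('side',232+121/5-.5,150+72/5-.5,.09),'key top',ray('side',255+(380-260)/5-.5,210+(387-290)/5-.5,.055),'pulley boss',ray('side',285+(640-520)/5-.5,262+(391-290)/5-.5,.038))
t=cv2.imread('pics/top0.png')
a=crop(t,199,225,26,26,15); b=crop(t,390,225,26,26,15)
cv2.imwrite('pics/m1.png',np.hstack([a,b]))
E
```

```text
drive ring top [0.44371114 0.2217185  0.0655    ] shaft [0.44327837 0.22007371 0.09      ]
kit key top [ 0.4316124  -0.14179294  0.055     ] mid holes [ 0.43202904 -0.14240287  0.024     ]
kit holes [ 0.44295844 -0.11588735  0.024     ] [ 0.42107307 -0.16471777  0.024     ]
pulley [ 0.44894703 -0.33681054  0.038     ]
side: shaft [0.44006855 0.21979722 0.09      ] key top [ 0.43073033 -0.14215605  0.055     ] pulley boss [ 0.44682283 -0.33858824  0.038     ]
```

View pics/m1.png

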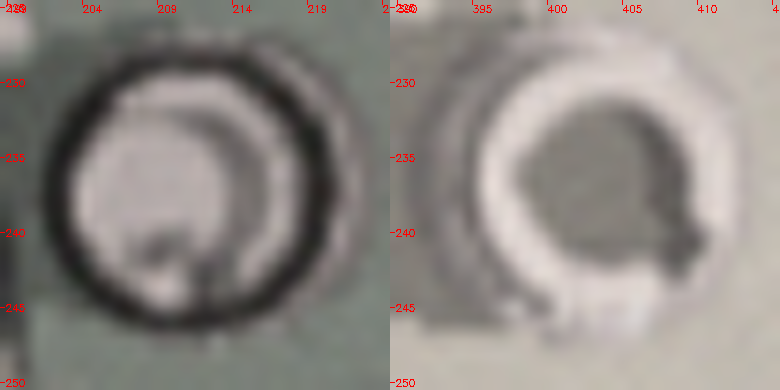

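Left crop: the shaft end is centred near (208.5,237.2). The slot is dark near (209,241.5) and its pocket near (212.2,243), so it points almost straight down the image. Right crop: the pulley bore is near (403.5,236.7), with its keyway at about (408.5,241.5). Next I'll refine by model fitting.

```bash
cat > fit.py <<'E'
from h import *
from scipy.optimize import minimize
from scipy.ndimage import map_coordinates, gaussian_filter
G={n:cv2.cvtColor(cv2.imread(f'pics/{n}0.png'),cv2.COLOR_BGR2GRAY).astype(float) for n in('top','side')}
def val(n,P): p=proj(n,P); return map_coordinates(G[n],[p[:,1],p[:,0]],order=1)
def ann(r0,r1,z,a0=0,a1=2*np.pi):
    r,a=np.meshgrid(np.linspace(r0,r1,5),np.linspace(a0,a1,90)); return np.c_[(r*np.cos(a)).ravel(),(r*np.sin(a)).ravel(),0*r.ravel()+z]
def best(f,x0,step):
    return minimize(f,x0,method='Nelder-Mead',options=dict(initial_simplex=np.array([x0]+[np.array(x0)+np.eye(len(x0))[i]*step[i] for i in range(len(x0))])))
E
python3 - <<'E'
from fit import *
# ring dark annulus
A=ann(23,27.5,65.5)/1e3; O=ann(31,35,38)/1e3
f=lambda p: val('top',xf(A,p[0],p[1],0)).mean()
r=best(f,[.4437,.2217],[.003,.003]); print('ring top',r.x,r.fun)
B=ann(23.5,27.5,65.5)/1e3
f=lambda p: val('side',xf(B,p[0],p[1],0)).mean()
r=best(f,[.4405,.22],[.003,.003]); print('ring side',r.x,r.fun)
ring=None
# pulley boss edges: bright annulus vs inside hole
I=ann(17.5,25,38)/1e3;H=ann(5,14.5,38)/1e3; E=ann(27,29,38)/1e3
for n in('top','side'):
    f=lambda p: -val(n,xf(I,p[0],p[1],0)).mean()+.5*val(n,xf(H,p[0],p[1],0)).mean()+.5*val(n,xf(E,p[0],p[1],0)).mean()*(n=='top')
    r=best(f,[.448,-.3375],[.003,.003]); print('pulley',n,r.x,r.fun)
    if n=='top': pc=r.x
for dx,dy in((0,0),(1e-3,0),(-1e-3,0),(0,1e-3),(0,-1e-3)):
  g=[(val('top',xf(ann(16.5,22,38,a-.2,a+.2)/1e3,pc[0]+dx,pc[1]+dy,0)).mean(),np.degrees(a)) for a in np.radians(np.arange(-160,-60,1.))]
  print('pulley keyway',min(g))
# kit holes & key
u,v=np.meshgrid(np.linspace(-4.5,4.5,7),np.linspace(-3.5,3.5,7)); K=np.c_[u.ravel(),v.ravel(),0*u.ravel()+55]/1e3
u,v=np.meshgrid(np.linspace(-30,30,21),[-40.5,-39.5]); 
def rect(a,b,z,m=40):
    t=np.linspace(-1,1,m);return np.r_[np.c_[a*t,b+0*t,z+0*t],np.c_[a*t,-b+0*t,z+0*t],np.c_[a+0*t,b*t,z+0*t],np.c_[-a+0*t,b*t,z+0*t]]/1e3
for n in('top','side'):
    f=lambda p:-val(n,xf(K,p[0],p[1],-.43)).mean()
    r=best(f,[.4312,-.142],[.003,.003]); print('key',n,r.x)
# block: inside-rim vs outside-rim at z=24 (top)
f=lambda p: val('top',xf(rect(30,40,24),*p)).mean()-np.minimum(val('top',xf(rect(34.5,44.5,24),*p)),150).mean()
r=best(f,[.432,-.142,-.43],[.003,.003,.05]); print('block',r.x,np.degrees(r.x[2]),r.fun)
# drive block top
f=lambda p: abs(val('top',xf(rect(44,44,38),*p))-val('top',xf(rect(48.5,48.5,38),*p))).mean()*-1
r=best(f,[.4437,.2217,1.74],[.003,.003,.05]); print('drive',r.x,np.degrees(r.x[2]),r.fun)
E
```

```text
ring top [0.44173651 0.22221617] 62.415168096116034
ring side [0.43901788 0.21291068] 80.40677335309199
pulley top [ 0.44794242 -0.33744619] -44.83018549718206
pulley side [ 0.44756155 -0.33978232] -122.08926073937485
pulley keyway (np.float64(115.37705649295954), np.float64(-133.0))
pulley keyway (np.float64(110.6308821564021), np.float64(-135.0))
pulley keyway (np.float64(121.31082331615787), np.float64(-131.0))
pulley keyway (np.float64(110.27104184073096), np.float64(-130.0))
pulley keyway (np.float64(121.7002700060161), np.float64(-136.0))
key top [ 0.43159294 -0.14120065]
key side [ 0.4109329 -0.1369954]
block [ 0.43006741 -0.13745752 -0.41752471] -23.92240350126368 -17.893618515332506
drive [0.4465934  0.22341356 1.7399041 ] 99.68916143527896 -36.49435064131891
```

Request:
{"method": "drive_tool", "body": {"deltas": "40 150 -250 0 0.037; 40 150 -250 0 0.037; 40 150 -250 0 0.037; 40 150 -250 0 0.037; 40 150 -250 0 0.037; 40 153 -700.5 0 0.037; 40 153 -700.5 0 0.037; 40 153 -700.5 0 0.037; 40 153 -700.5 0 0.037; 40 153 -700.5 0 0.037; 40 153 -700.5 0 0.037; 40 153 -700.5 0 0.037"}}

```text
time_s: 1.3
position: [0.4247, -0.0065, 0.2225]
tcp_rot: [[-0.911, 0.413, -0.0], [0.413, 0.911, 0.0], [0.0, 0.0, -1.0]]
force: [0.9, -0.1, 0.1]
opening: 0.457
grasp_force: 0.0
```

Request:
{"method": "drive_tool", "body": {"deltas": "40 0 -100 -50 0; 40 0 -100 -100 0; 40 0 -100 -100 0; 40 0 -100 -100 0; 40 0 -100 -100 0"}}

```text
time_s: 1.8
position: [0.4244, -0.1045, 0.1219]
tcp_rot: [[-0.91, 0.415, -0.003], [0.415, 0.91, 0.002], [0.003, 0.001, -1.0]]
force: [-0.4, 0.2, 0.5]
opening: 0.457
grasp_force: 0.0
```

```bash
python3 - <<'E'
from h import *
s=bot.read_state(); print(s['position'],s['force'])
for n in('top','side'): cv2.imwrite(f'pics/{n}1.png',imaging.capture(n)[:,:,::-1])
E
```

```text
[ 0.42436253 -0.10451546  0.12189246] [-0.44924365  0.16641632  0.45498078]
```

Request:
{"method": "drive_tool", "body": {"deltas": "40 7 -37 0 0; 40 7 -37 -40 0; 40 7 -37 -52 0; 40 7 -37 -52 0; 40 7 -37 -52 0"}}

```text
time_s: 2.4
position: [0.433, -0.1411, 0.072]
tcp_rot: [[-0.911, 0.411, 0.002], [0.411, 0.911, -0.001], [-0.002, -0.0, -1.0]]
force: [-0.2, -0.2, 0.9]
opening: 0.461
grasp_force: 0.0
```

```bash
python3 - <<'E'
from h import *
s=bot.read_state(); print(s['position'],s['force'])
R=s['tcp_rot'];p=s['position']
ims={}
for n in('top','side'): ims[n]=imaging.capture(n)[:,:,::-1].copy(); cv2.imwrite(f'pics/{n}2.png',ims[n])
L=lambda n:[(proj(n,np.array([p-.03*R[:,1],p+.03*R[:,1]])),(0,255,0)),(proj(n,np.array([p,p-[0,0,.03]])),(255,0,0))]
cv2.imwrite('pics/m2.png',np.hstack([crop(ims['top'],315,215,44,55,9,L('top')),crop(ims['side'],255,200,44,55,9,L('side'))]))
E
```

```text
[ 0.43300027 -0.14105726  0.07199121] [-0.17547982 -0.20736812  0.85462922]
```

View pics/m2.png

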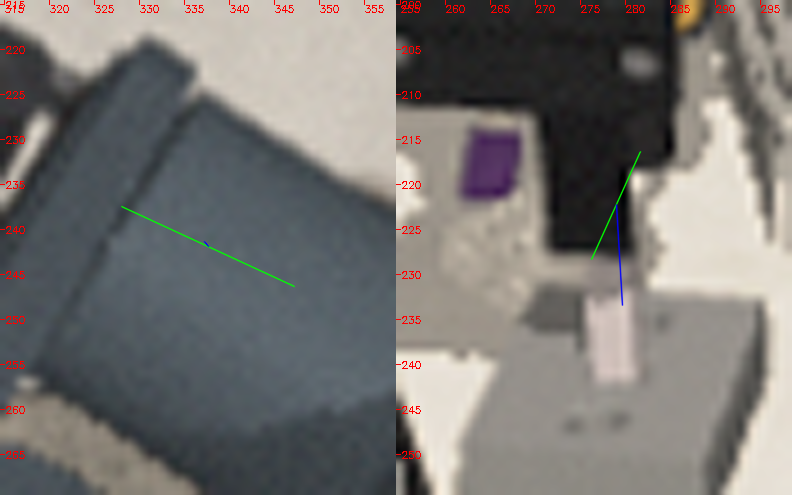

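The side view shows the near finger straddling the key correctly: finger tip near (276,227), key near (279,238). Descend and grip.

Request:
{"method": "drive_tool", "body": {"deltas": "40 -1 0 -15 0; 40 -1 0 -29 0; 40 -1 0 -29 0; 0 -1 0 -29 0; 0 -1 0 -29 0; 0 -1 0 -29 0; 0 -1 0 -29 0; 0 -1 0 -29 0"}}

```text
time_s: 3.3
position: [0.4313, -0.1418, 0.0419]
tcp_rot: [[-0.911, 0.413, 0.001], [0.413, 0.911, -0.0], [-0.001, -0.0, -1.0]]
force: [-0.1, -0.2, 2.2]
opening: 0.112
grasp_force: 30.0
```

Request:
{"method": "drive_tool", "body": {"deltas": "0 0 0 45 0; 0 0 0 90 0; 0 -2 40 115 0.1; 0 -4 90 115 0.2; 0 -4 140 115 0.3; 0 -4 190 115 0.4; 0 -4 240 115 0.53; 0 -4 290 115 0.53; 0 -4 330 110 0.53; 0 -4 361 105 0.53; 0 -4 361 103 0.53; 0 -4 361 103 0.53"}}

```text
time_s: 4.5
position: [0.4263, 0.2196, 0.1441]
tcp_rot: [[-0.994, -0.106, -0.001], [-0.106, 0.994, -0.001], [0.002, -0.001, -1.0]]
force: [1.2, -1.0, 0.2]
opening: 0.107
grasp_force: 30.0
```

```bash
python3 - <<'E'
from h import *
s=bot.read_state(); print(s['position'],s['force'],s['grasp_force'],s['opening'],s['joint_positions'])
for n in('top','side'): im=imaging.capture(n)[:,:,::-1].copy(); cv2.imwrite(f'pics/{n}3.png',im)
R=s['tcp_rot'];p=np.array(s['position']); print(np.degrees(np.arctan2(R[1,1],R[0,1])))
b=p-[0,0,.036]
k=np.array([b+sx*6e-3*R[:,0]+sy*5e-3*R[:,1] for sx,sy in((-1,-1),(1,-1),(1,1),(-1,1),(-1,-1))])
L=[(proj('side',k),(0,255,0)),(proj('side',circ(.4425,.2215,.09,.015)),(255,0,0)),(proj('side',circ(.4425,.2215,.0655,.028)),(255,0,255))]
o=cv2.imread('pics/side0.png')
cv2.imwrite('pics/m3.png',np.hstack([crop(im,232,140,40,55,10,L),crop(o,232,140,40,55,10,L[1:])]))
E
```

```text
[0.42630338 0.21957622 0.14409665] [ 1.23830548 -1.01584898  0.2024615 ] 29.999631377868354 0.10688518784149596 [ 1.38815823e+01  2.62907450e+01  1.07049151e+02 -2.93060004e-02
  4.67501477e+01 -8.21974470e+01]
96.09915113244233
```

View pics/m3.png

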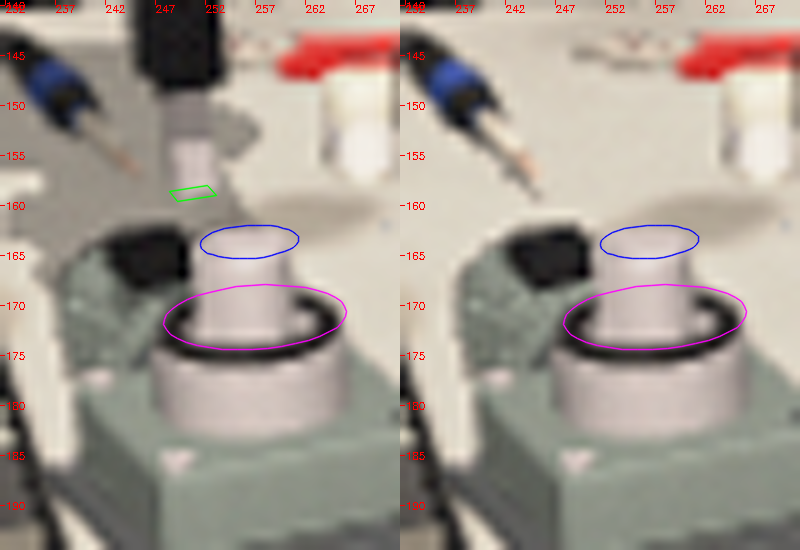

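The key hangs straight, where the overlay predicts it. The shaft lies about 0.6 px left of the overlay, so its centre is at about x=0.441. I'll feel down with a slight outward bias.

Request:
{"method": "drive_tool", "body": {"deltas": "0 -1.2 0.5 -8 0; 0 -1.2 0.5 -14 0; 0 -1.2 0.5 -17 0; 0 -1.2 0.5 -19 0; 0 -1.2 0.5 -20.5 0; 0 -1.2 0.5 -21.5 0; 0 -1.2 0.5 -22.5 0; 0 -1.2 0.5 -22.5 0"}}

```text
time_s: 5.4
position: [0.4257, 0.2195, 0.122]
tcp_rot: [[-0.995, -0.105, -0.0], [-0.105, 0.995, -0.001], [0.0, -0.001, -1.0]]
force: [-0.5, -2.0, 0.3]
opening: 0.114
grasp_force: 30.0
```

Request:
{"method": "drive_tool", "body": {"deltas": "0 0 0 -4 0; 0 0 0 -8 0; 0 0 0 -12 0; 0 0 0 -16 0; 0 0 0 -20 0; 0 0 0 -20 0"}}

```text
time_s: 6.0
position: [0.4256, 0.2193, 0.1012]
tcp_rot: [[-0.995, -0.104, -0.001], [-0.104, 0.995, -0.001], [0.001, -0.001, -1.0]]
force: [0.1, -5.1, -2.6]
opening: 0.108
grasp_force: 30.0
```

Request:
{"method": "drive_tool", "body": {"deltas": "0 0 -0.7 0 0; 0 0 -0.7 -2 0; 0 0 -0.7 -4 0; 0 0 -0.7 -5 0; 0 0 -0.7 -6 0; 0 0 -0.7 -7 0; 0 0 -0.7 -7 0"}}

```text
time_s: 6.7
position: [0.4258, 0.2191, 0.0949]
tcp_rot: [[-0.995, -0.104, -0.0], [-0.104, 0.995, -0.0], [0.0, -0.0, -1.0]]
force: [-1.0, -4.6, 1.9]
opening: 0.109
grasp_force: 30.0
```

Request:
{"method": "drive_tool", "body": {"deltas": "0 0 -0.8 0 0; 0 0 -0.8 0 0; 0 0 -0.8 -1 0; 0 0 -0.8 -2 0; 0 0 -0.8 -2.5 0; 0 0 -0.8 -2.5 0"}}

```text
time_s: 7.3
position: [0.4259, 0.2184, 0.0924]
tcp_rot: [[-0.995, -0.104, -0.0], [-0.104, 0.995, 0.0], [0.0, 0.0, -1.0]]
force: [-2.3, 0.2, 0.2]
opening: 0.109
grasp_force: 30.0
```

Request:
{"method": "drive_tool", "body": {"deltas": "30 0 0 0.5 0; 30 0 0 0.5 0; 30 0 0 0.5 0; 30 0 0 40 0; 30 0 0 60 0; 30 0 60 80 0; 30 0 110 80 0; 30 0 110 80 0"}}

```text
time_s: 8.1
position: [0.4274, 0.3327, 0.1741]
tcp_rot: [[-0.994, -0.107, 0.005], [-0.107, 0.994, 0.004], [-0.006, 0.004, -1.0]]
force: [0.4, -0.5, -0.1]
opening: 0.345
grasp_force: 0.0
```

```bash
python3 - <<'E'
from h import *
s=bot.read_state(); print(s['position'],s['force'])
ims={}
for n in('top','side'): ims[n]=imaging.capture(n)[:,:,::-1].copy(); cv2.imwrite(f'pics/{n}4.png',ims[n])
cv2.imwrite('pics/m4.png',np.hstack([crop(ims['top'],193,220,38,40,10),crop(ims['side'],235,150,38,40,10)]))
E
```

```text
[0.42735732 0.33274979 0.17411841] [ 0.37068994 -0.45155976 -0.12319377]
```

View pics/m4.png

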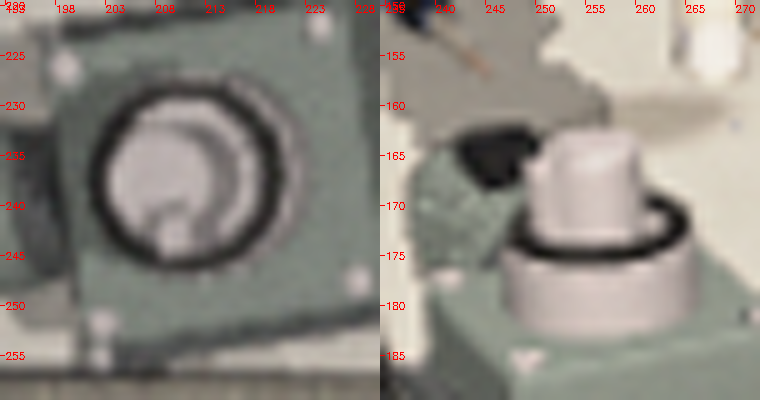

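The key now stands in the slot: its bright top shows at (210.5,243) in the top view, slightly below the shaft end in the side view. I'll check its height by touching its outer part with closed fingers. Contact is expected at z≈0.087.

Request:
{"method": "drive_tool", "body": {"deltas": "0 -12.5 -50 0 0; 0 -12.5 -90 0 0; 0 -12.5 -115.5 -20 0; 0 -12.5 -115.5 -50 0; 0 -12.5 -115.5 -75 0; 0 -12.5 -115.5 -83 0; 0 -12.5 -115.5 -85 0; 0 -12.5 -115.5 -86 0; 0 -12.5 -115.5 -87 0; 0 -12.5 -115.5 -88 0; 0 -12.5 -115.5 -88 0"}}

```text
time_s: 9.3
position: [0.4129, 0.2128, 0.0859]
tcp_rot: [[-0.994, -0.105, 0.0], [-0.105, 0.994, -0.0], [-0.0, -0.0, -1.0]]
force: [-2.9, -1.9, 8.3]
opening: 0.006
grasp_force: 5.0
```

The key is home: contact came at about 86 mm with 8 N. Lift off, and refine the slot angle numerically.

Request:
{"method": "drive_tool", "body": {"deltas": "40 0 0 30 0; 50 0 -40 70 0; 60 10 -90 100 0; 60 30 -140 100 0; 60 30 -190 100 0; 60 30 -240 100 0; 60 30 -290 100 0; 60 30 -340 100 0; 60 30 -390 100 0; 60 30 -440 100 0; 60 30 -440 100 0"}}

```text
time_s: 10.4
position: [0.445, -0.2329, 0.1859]
tcp_rot: [[-0.995, -0.1, 0.005], [-0.1, 0.995, -0.005], [-0.004, -0.006, -1.0]]
force: [0.2, 0.4, 0.2]
opening: 0.692
grasp_force: 0.0
```

```bash
python3 - <<'E'
from fit import *
s=bot.read_state(); print(s['position'],s['force'],s['time_s'])
im=imaging.capture('top'); G['top']=cv2.cvtColor(im,cv2.COLOR_RGB2GRAY).astype(float); cv2.imwrite('pics/top5.png',im[:,:,::-1])
G['side']=cv2.imread('pics/side4.png',0).astype(float)
# shaft top disc fit using right/top/left edge (bright disc vs shadow outside), excluding slot sector
I=np.vstack([ann(12,13.8,90,np.radians(-120),np.radians(120))])/1e3; O=ann(16.2,18,90,np.radians(-120),np.radians(120))/1e3
f=lambda p:val('top',xf(O,*p,0)).mean()-val('top',xf(I,*p,0)).mean()
r=best(f,[.442,.2215],[.002,.002]); print('shaft',r.x,r.fun)
A=ann(23,27.5,65.5)/1e3
q=best(lambda p: val('top',xf(A,p[0],p[1],0)).mean(),[.4427,.2217],[.002,.002]); print('ring',q.x,q.fun)
for c in(r.x,q.x,[.441,.2217]):
  print(np.round(c,4))
  for R in (13,17,20):
    print(R,[(d,int(val('top',xf(ann(R-1,R+1,87,np.radians(d-1),np.radians(d+1))/1e3,*c,0)).mean())) for d in range(156,226,5)])
E
```

```text
[ 0.4450386  -0.23292667  0.18590299] [0.24583949 0.3714667  0.16769939] 10.4
shaft [0.44068469 0.22156735] -47.28715754295369
ring [0.44139024 0.22165047] 56.331700094800325
[0.4407 0.2216]
13 [(156, 139), (161, 134), (166, 135), (171, 138), (176, 151), (181, 167), (186, 178), (191, 178), (196, 177), (201, 174), (206, 171), (211, 167), (216, 155), (221, 148)]
17 [(156, 76), (161, 79), (166, 88), (171, 103), (176, 125), (181, 154), (186, 173), (191, 179), (196, 179), (201, 173), (206, 159), (211, 139), (216, 119), (221, 103)]
20 [(156, 44), (161, 45), (166, 44), (171, 56), (176, 74), (181, 104), (186, 122), (191, 127), (196, 130), (201, 132), (206, 124), (211, 110), (216, 89), (221, 76)]
[0.4414 0.2217]
13 [(156, 145), (161, 138), (166, 136), (171, 137), (176, 148), (181, 163), (186, 174), (191, 174), (196, 174), (201, 171), (206, 169), (211, 165), (216, 156), (221, 152)]
17 [(156, 89), (161, 91), (166, 98), (171, 112), (176, 131), (181, 159), (186, 178), (191, 182), (196, 181), (201, 173), (206, 160), (211, 140), (216, 121), (221, 106)]
20 [(156, 44), (161, 46), (166, 50), (171, 63), (176, 83), (181, 115), (186, 136), (191, 143), (196, 146), (201, 147), (206, 134), (211, 115), (216, 90), (221, 78)]
[0.441  0.2217]
13 [(156, 142), (161, 136), (166, 135), (171, 137), (176, 149), (181, 164), (186, 176), (191, 176), (196, 176), (201, 173), (206, 170), (211, 167), (216, 157), (221, 150)]
17 [(156, 81), (161, 84), (166, 91), (171, 106), (176, 126), (181, 155), (186, 176), (191, 181), (196, 181), (201, 174), (206, 160), (211, 141), (216, 122), (221, 106)]
20 [(156, 43), (161, 45), (166, 46), (171, 58), (176, 76), (181, 107), (186, 128), (191, 134), (196, 138), (201, 140), (206, 130), (211, 114), (216, 91), (221, 77)]
```

```bash
python3 - <<'E'
from fit import *
I=ann(17.5,25,38,np.radians(-95),np.radians(180))/1e3;H=ann(5,14.5,38)/1e3; E=ann(27.5,29.5,38)/1e3
def f(p): return -val('top',xf(I,*p,0)).mean()+.5*val('top',xf(H,*p,0)).mean()+.5*val('top',xf(E,*p,0)).mean()
print(best(f,[.448,-.3375],[.002,.002]).x)
I=ann(23.5,25.3,38)/1e3; E=ann(26.7,28.5,38,np.radians(-30),np.radians(240))/1e3
print('outer',best(lambda p:val('top',xf(E,*p,0)).mean()-val('top',xf(I,*p,0)).mean(),[.448,-.3375],[.002,.002]).x)
I=ann(14.2,15,38)/1e3; E=ann(17,18.5,38,np.radians(-110),np.radians(200))/1e3
print('bore',best(lambda p:-val('top',xf(E,*p,0)).mean()+val('top',xf(I,*p,0)).mean(),[.448,-.3375],[.002,.002]).x)
for c in([.4479,-.3375],[.447,-.3375],[.4479,-.3385]):
  for R in (18,20,22):
    print(R,[(d,int(val('top',xf(ann(R-.7,R+.7,38,np.radians(d-1),np.radians(d+1))/1e3,*c,0)).mean())) for d in range(-180,-70,6)])
E
```

```text
[ 0.44828506 -0.33746353]
outer [ 0.44770226 -0.33721441]
bore [ 0.44814683 -0.33669897]
18 [(-180, 194), (-174, 196), (-168, 198), (-162, 193), (-156, 177), (-150, 142), (-144, 110), (-138, 101), (-132, 95), (-126, 101), (-120, 113), (-114, 144), (-108, 177), (-102, 193), (-96, 198), (-90, 198), (-84, 198), (-78, 197), (-72, 196)]
20 [(-180, 208), (-174, 208), (-168, 210), (-162, 206), (-156, 191), (-150, 151), (-144, 124), (-138, 108), (-132, 116), (-126, 110), (-120, 134), (-114, 165), (-108, 200), (-102, 208), (-96, 210), (-90, 211), (-84, 211), (-78, 210), (-72, 208)]
22 [(-180, 207), (-174, 209), (-168, 214), (-162, 209), (-156, 193), (-150, 162), (-144, 141), (-138, 144), (-132, 154), (-126, 150), (-120, 167), (-114, 182), (-108, 203), (-102, 209), (-96, 209), (-90, 208), (-84, 209), (-78, 210), (-72, 208)]
18 [(-180, 201), (-174, 203), (-168, 205), (-162, 203), (-156, 190), (-150, 156), (-144, 119), (-138, 105), (-132, 98), (-126, 99), (-120, 110), (-114, 132), (-108, 168), (-102, 188), (-96, 198), (-90, 198), (-84, 198), (-78, 196), (-72, 194)]
20 [(-180, 210), (-174, 210), 
[... 499 characters left out ...]
201), (-162, 190), (-156, 166), (-150, 128), (-144, 107), (-138, 100), (-132, 100), (-126, 108), (-120, 125), (-114, 161), (-108, 191), (-102, 202), (-96, 206), (-90, 207), (-84, 207), (-78, 205), (-72, 202)]
20 [(-180, 208), (-174, 210), (-168, 210), (-162, 203), (-156, 176), (-150, 141), (-144, 122), (-138, 122), (-132, 128), (-126, 127), (-120, 154), (-114, 181), (-108, 207), (-102, 210), (-96, 210), (-90, 210), (-84, 211), (-78, 211), (-72, 210)]
22 [(-180, 207), (-174, 211), (-168, 212), (-162, 206), (-156, 181), (-150, 159), (-144, 146), (-138, 161), (-132, 165), (-126, 167), (-120, 178), (-114, 189), (-108, 203), (-102, 206), (-96, 204), (-90, 202), (-84, 204), (-78, 206), (-72, 206)]
```

Request:
{"method": "drive_tool", "body": {"deltas": "87 3 -50 -30 0; 87 3 -95 -60 0; 87 3 -104 -100 0; 87 3 -104 -125 0; 87 3 -104 -125 0; 87 3 -104 -125 0; 87 3 -104 -125 0"}}

```text
time_s: 11.15
position: [0.4477, -0.3309, 0.0614]
tcp_rot: [[-0.994, -0.106, 0.002], [-0.106, 0.994, -0.002], [-0.002, -0.002, -1.0]]
force: [-0.2, 0.5, 0.7]
opening: 0.999
grasp_force: 0.0
```

Request:
{"method": "drive_tool", "body": {"deltas": "87 0.3 -6.4 0 0; 87 0.3 -6.4 -18 0; 87 0.3 -6.4 -30 0; 87 0.3 -6.4 -35.5 0; 87 0.3 -6.4 -35.5 0; 87 0.3 -6.4 -35.5 0"}}

```text
time_s: 11.75
position: [0.4469, -0.3377, 0.0242]
tcp_rot: [[-0.995, -0.104, 0.0], [-0.104, 0.995, -0.0], [-0.0, -0.0, -1.0]]
force: [1.0, 0.7, 0.1]
opening: 0.999
grasp_force: 0.0
```

Request:
{"method": "drive_tool", "body": {"deltas": "70 0.8 0 0.8 0; 55 0.8 0 0.8 0; 0 0.8 0 0.8 0; 0 0.8 0 0.8 0; 0 0.8 0 0.8 0; 0 0.8 0 0.8 0; 0 0.8 0 0.8 0; 0 0.8 0 0.8 0"}}

```text
time_s: 12.55
position: [0.4476, -0.3377, 0.0249]
tcp_rot: [[-0.995, -0.104, 0.0], [-0.104, 0.995, -0.0], [-0.0, -0.0, -1.0]]
force: [-0.8, -0.1, 1.2]
opening: 0.584
grasp_force: 30.0
```

Request:
{"method": "drive_tool", "body": {"deltas": "0 0 0 30 0; 0 0 0 75 0; 0 0 20 115 0; 0 -2 65 140 -0.1; 0 -4 113 140 -0.2; 0 -7 160 140 -0.3; 0 -7 208 140 -0.4; 0 -7 256 140 -0.5; 0 -7 304 140 -0.611; 0 -7 352 140 -0.611; 0 -7 400 140 -0.611; 0 -7 400 140 -0.611"}}

```text
time_s: 13.75
position: [0.4381, 0.068, 0.1644]
tcp_rot: [[-0.878, 0.479, -0.003], [0.479, 0.878, 0.002], [0.004, 0.0, -1.0]]
force: [-0.1, 0.1, -3.2]
opening: 0.591
grasp_force: 30.0
```

Request:
{"method": "drive_tool", "body": {"deltas": "0 0 40 0 0; 0 0 85 0 0; 0 0 130 0 0; 0 0 150 0 0; 0 0 159 0 0; 0 0 159 0 0; 0 0 159 0 0"}}

```text
time_s: 14.45
position: [0.4402, 0.2202, 0.1645]
tcp_rot: [[-0.874, 0.486, -0.001], [0.486, 0.874, -0.001], [0.001, -0.001, -1.0]]
force: [-0.3, -0.5, -2.6]
opening: 0.584
grasp_force: 30.0
```

```bash
python3 - <<'E'
from h import *
s=bot.read_state(); print(s['position'],s['force'],s['time_s'])
R=s['tcp_rot'];p=np.array(s['position']); print(np.degrees(np.arctan2(R[1,1],R[0,1])))
im=imaging.capture('side')[:,:,::-1].copy(); cv2.imwrite('pics/side6.png',im)
L=[(proj('side',circ(p[0],p[1],p[2]-.0249,.0325)),(0,255,0)),(proj('side',circ(.4405,.2216,.06,.03)),(255,0,255)),(proj('side',circ(.4405,.2216,.09,.015)),(255,0,0))]
cv2.imwrite('pics/m6.png',crop(im,225,120,60,70,8,L))
E
```

```text
[0.44022891 0.22020991 0.16449749] [-0.33644166 -0.51252622 -2.6429105 ] 14.45
60.93167615861274
```

View pics/m6.png

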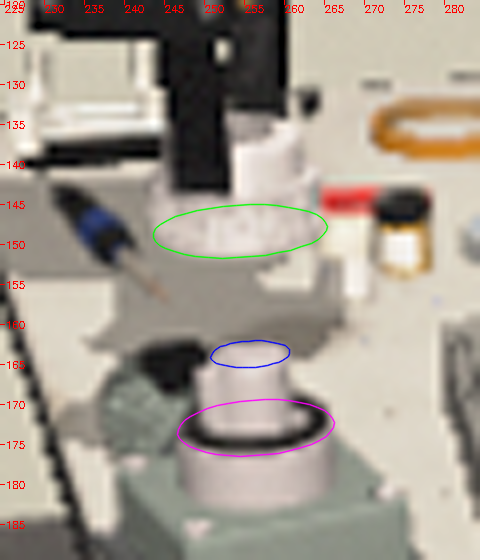

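The pulley is held level above the shaft, and overlay and picture agree to about half a pixel. I'll lower it by feel.

Request:
{"method": "drive_tool", "body": {"deltas": "0 0.3 1.4 -15 0; 0 0.3 1.4 -32 0; 0 0.3 1.4 -42 0; 0 0.3 1.4 -46 0; 0 0.3 1.4 -48 0; 0 0.3 1.4 -49.5 0; 0 0.3 1.4 -51 0; 0 0.3 1.4 -52 0; 0 0.3 1.4 -53 0; 0 0.3 1.4 -53 0"}}

```text
time_s: 15.5
position: [0.4408, 0.2229, 0.1119]
tcp_rot: [[-0.874, 0.485, 0.0], [0.485, 0.874, 0.0], [-0.0, 0.0, -1.0]]
force: [-0.4, -0.0, -3.4]
opening: 0.585
grasp_force: 30.0
```

Request:
{"method": "drive_tool", "body": {"deltas": "0 -0.2 -0.8 -1 0; 0 -0.2 -0.8 -2 0; 0 -0.2 -0.8 -3 0; 0 -0.2 -0.8 -4 0; 0 -0.2 -0.8 -5 0; 0 -0.2 -0.8 -5 0"}}

```text
time_s: 16.1
position: [0.4405, 0.222, 0.1067]
tcp_rot: [[-0.874, 0.485, -0.0], [0.485, 0.874, -0.0], [0.0, -0.0, -1.0]]
force: [0.5, -0.5, -2.8]
opening: 0.589
grasp_force: 30.0
```

```bash
python3 -c "
from rig import bot; s=bot.read_state(); print(s['force'],s['moment'],s['position'])"
```

```text
[ 0.47806474 -0.454379   -2.76865693] [ 0.01039289  0.02972338 -0.0419898 ] [0.44053763 0.22197571 0.10667908]
```

Request:
{"method": "drive_tool", "body": {"deltas": "0 0 0 -2 0; 0 0 0 -4 0; 0 0 0 -6 0; 0 0 0 -8 0; 0 0 0 -10 0; 0 0 0 -12 0; 0 0 0 -14 0; 0 0 0 -14 0"}}

```text
time_s: 16.9
position: [0.4404, 0.222, 0.0925]
tcp_rot: [[-0.874, 0.485, -0.001], [0.485, 0.874, -0.0], [0.0, -0.0, -1.0]]
force: [-0.0, -0.2, -2.9]
opening: 0.591
grasp_force: 30.0
```

Request:
{"method": "drive_tool", "body": {"deltas": "0 0 0 -1 0; 0 0 0 -2 0; 0 0 0 -3 0; 0 0 0 -4 0; 0 0 0 -5 0; 0 0 0 -6 0; 0 0 0 -6 0"}}

```text
time_s: 17.6
position: [0.4408, 0.222, 0.0869]
tcp_rot: [[-0.874, 0.485, 0.0], [0.485, 0.874, 0.0], [-0.0, 0.0, -1.0]]
force: [-1.4, -0.3, 3.3]
opening: 0.587
grasp_force: 30.0
```

Request:
{"method": "drive_tool", "body": {"deltas": "0 0 0 -0.5 0; 0 0 0 -1 0; 0 0 0 -1.5 0; 0 0 0 -2 0; 0 0 0 -2 0"}}

```text
time_s: 18.1
position: [0.4407, 0.2221, 0.0849]
tcp_rot: [[-0.874, 0.485, 0.0], [0.485, 0.874, 0.0], [-0.0, 0.0, -1.0]]
force: [-0.7, -0.5, 3.6]
opening: 0.587
grasp_force: 30.0
```

Request:
{"method": "drive_tool", "body": {"deltas": "0 0 0 -0.5 0; 0 0 0 -0.8 0; 0 0 0 -1.0 0; 0 0 0 -1.0 0"}}

```text
time_s: 18.5
position: [0.4408, 0.222, 0.0848]
tcp_rot: [[-0.874, 0.485, 0.001], [0.485, 0.874, 0.0], [-0.001, 0.0, -1.0]]
force: [-2.3, -0.9, 11.0]
opening: 0.585
grasp_force: 30.0
```

Request:
{"method": "drive_tool", "body": {"deltas": "0 0 0 -0.3 0; 0 0 0 -0.6 0; 0 0 0 -0.6 0"}}

```text
time_s: 18.8
position: [0.4407, 0.2221, 0.0848]
tcp_rot: [[-0.874, 0.485, 0.001], [0.485, 0.874, 0.0], [-0.001, 0.001, -1.0]]
force: [-3.3, -1.7, 16.5]
opening: 0.587
grasp_force: 30.0
```

Firm stop, so it is home. I'll relax the pressure, release, and retreat upward.

Request:
{"method": "drive_tool", "body": {"deltas": "0 0 0 1.2 0; 87 0 0 1.4 0; 87 0 0 1.4 0; 87 0 0 1.4 0; 87 0 0 1.4 0; 87 0 0 20 0; 87 0 0 60 0; 87 0 0 110 0; 87 0 60 110 0; 87 0 110 110 0; 87 0 150 110 0; 87 0 150 110 0"}}

```text
time_s: 20.0
position: [0.4409, 0.3777, 0.1935]
tcp_rot: [[-0.877, 0.481, 0.003], [0.481, 0.877, 0.004], [-0.001, 0.005, -1.0]]
force: [-0.8, -0.5, 0.3]
opening: 1.002
grasp_force: 0.0
```

```bash
python3 - <<'E'
from h import *
s=bot.read_state(); print(s['position'],s['force'],s['time_s'],s['opening'])
ims={n:imaging.capture(n)[:,:,::-1].copy() for n in('top','side')}
c=(.4407,.2218)
L=lambda n:[(proj(n,circ(*c,.06,.0325)),(0,255,0)),(proj(n,circ(*c,.098,.026)),(255,0,0))]
cv2.imwrite('pics/m7.png',np.hstack([crop(ims['top'],190,215,40,45,10,L('top')),crop(ims['side'],232,145,40,45,10,L('side'))]))
E
```

```text
[0.44088156 0.3776762  0.19353125] [-0.76929122 -0.51658769  0.29224123] 20.0 1.0022000167800098
```

View pics/m7.png

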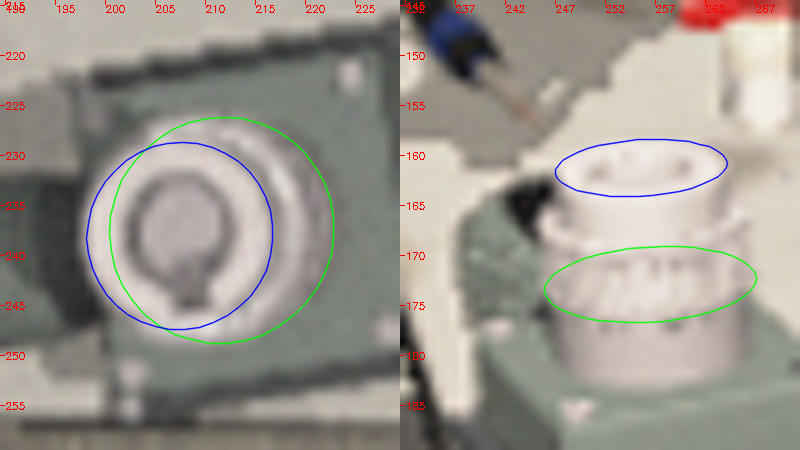

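The pulley sits level on the shoulder with its boss up. In the top view the key fills the keyway near (207.5,244), and no seal ring shows in the side view. Handing in.

```bash
python3 -c "
from rig import bot; print(bot.hand_in())"
```

```text
the job is handed in; nothing more can be done
None
```

The key stands on the slot floor and the pulley is fully home on the shoulder, boss up. I released it and handed the job in at about 20 s; readings at the end of each move showed at most 16.5 N of push.

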